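# Plug-gauge check of two bored blocks

### The arm

A 6-joint arm with a two-finger parallel gripper is mounted at the origin on the work surface. World frame = base frame: x ahead of the robot, y to its left, z up, the work surface at z = 0. Lengths are in m, angles in rad, forces in N, time in s.
With the tool pointing down it reaches from about 0.35 to 0.775 m from the base axis. Payload 5.5 kg.
Tool frame: the origin (TCP) lies between the finger pads; the fingertips stand 11 mm ahead of it and the grasp point (between the pads) lies 8 mm behind it (tips_ahead is the distance from the TCP to the fingertips, in m); z points along the fingers, y is the line along which they close (so a half turn about z gives the same grasp; the last joint's range is limited). The gripper opens to 85 mm and grips with 20 to 120 N. Pads are 22 mm wide; open, the fingers measure 114 mm over their backs; the gripper's body (76 mm by 85 mm) begins 54 mm behind the grasp point. The pads swing forward as they close: fully open they stand 13 mm farther back than shut.
Start: joints at [1.074, 0.313, 0.046, 1.304, 0, 1.431], TCP at [0.201, 0.539, 0.242] pointing down, gripper open.
Joint ranges: [-2.76, 2.76], [-0.86, 1.69], [-1.03, 1.26], [-2.2, 2.34], [-1.47, 1.5], [-3.14, 3.14]. Speed limits (rad/s): [2.57, 2.57, 3.14, 3.14, 3.14, 3.14].

### API

Orientations are given as a unit quaternion [w, x, y, z].
In Python, from workcell import * gives the robot as it stands. The module is installed in compiled form; this text tells all that it offers.
- The arm moves only by the tool jog_arm, never from a script. Its argument "moves" is a list of rows, each an object with "fingers": the closure, from 0 (fully open) to 1 (shut); "slide": the shift along the tool's x, y, z in mm, a list of three; "angular": the turn, a rotation vector about the tool's x, y, z in degrees, a list of three. A call has 1 to 10 rows; each row is the pose to reach, as a shift and turn from the pose commanded when the call began, along the tool's axes at that moment; what a row does not reach only later rows make up. A row lasts 1/12 s, in which the tool goes at most 41.7 mm and 7.16 degrees, less where a joint would pass 70% of its speed; a pose out of reach is approached as far as the arm can. A call with a gripper value outside its range is refused whole. The fingers move at their own pace and stop on an object; "squeeze" is the grip in N (left out, the last holds). Time passes only in rows, so rows that repeat a pose let the fingers close. It gives the time, the measured TCP pose, the force, the opening and the grip force at its end, in the units of the state.
- get_state(): the state, without advancing time (a new reading comes with each control period).
- read_camera(name): name is "side" or "top" or "wrist"; returns a dict with "color" (420x560x3 uint8, red, green, blue), "fovy" (degrees; the focal length in pixels is half the picture's height over the tangent of half this angle, whatever the lens; pixels are square), "cx", "cy" (the principal point, pixels), "world_from_camera" (4x4, takes a point from camera to world coordinates); the wrist camera has in their place "tool_from_camera" (4x4, takes a point from camera to tool coordinates, whose origin is the TCP and whose axes are the flange's). Camera axes: x right, y down, z forward; pixel columns grow to the right and rows downward; lengths in m; the calibration is good to about 2 mm. The wrist camera is an equidistant fisheye: a pixel r from the principal point sees the ray r / f radians off the axis. A picture is of the moment at which its call begins: read the wrist's pose just before it. There is no depth.
- hand_in(): hands the job in; it is judged then, once.
Trained networks look in a picture, given as the dict that the camera call returned (one of the last four; its "shot" number tells which), for a name from the list of things; names that differ only in an ending like _2 or _b are one class to them, and where a whole thing is asked for, a point or a joint stands for the part that bears it (a point fixed in the world has none). Each returns a list of dicts, best first, with "p" (0 to 1); they miss things now and then, are a little off and sometimes report something else, mostly with a low value. They report only what shows in the picture. A call takes as long as a camera call. They do not tell look-alikes from the thing itself.
- look_for(target, picture): "point" ([column, row] in pixels, amid what is visible of it).
- tip_of(target, picture): "point" ([column, row] in pixels: a listed point, or the origin of a listed thing).
The state is a dict: "clock": time; "joint_pos": joint angles; "qvel": joint speeds; "tau": joint torques, N m; "tcp_pos": TCP position; "orientation": TCP orientation; "wrist_force": force on the tool from outside, world axes, zero at the start; "ft_torque": the same for the moment, N m; "finger_gap": finger opening in m; "grip_force": force on a finger pad.
Only numpy, scipy, OpenCV 4.12 (cv2) and the standard library are available. Lean on these libraries where they do the work, as an engineer would, in place of code of your own. Each camera call takes 0.05 s, during which the arm holds its last target. There are 200 camera calls.

### The job

Two aluminium blocks have been bored, but one hole came out too small. Take the green-handled plug gauge from its wooden stand and put it fully home, collar down on the block, in the hole that it fits, and leave it standing there with that block left about where it lies. Then lay the block whose hole is too small flat in the red scrap tray.

Things in the scene. Friction and masses are not known exactly. Their poses are not given: they have to be found in the camera images.
- gauge: Upright green-handled gauge, 0.14 kg. Origin: nose tip, z up its axis. Height 0-14 mm: nose widening from 10 to 22 mm diameter; 14-38: 22 mm plug; 38-44: 40 mm collar; 44-100: 25 mm round handle. Hangs by the collar in a fixed wooden stand (180 x 90 mm, 60 high, 30 mm holes), tip 22 mm above the bench. A red-handled gauge, unneeded, as tall but thinner, hangs 100 mm away along its x.
- good_block: Loose aluminium block, 80 (x) x 50 (y) x 45 (z) mm, about 0.42 kg, flat on the bench, with an upright through hole of 26 mm diameter at its centre, which the gauge fits (mouth bevelled by 2 mm). Origin at the centre of its underside, z up. With the gauge fully home the tip of the nose is 7 mm above the block's underside.
- tight_block: Loose aluminium block of the same outer size and look, 80 (x) x 50 (y) x 45 (z) mm, about 0.46 kg, flat on the bench, but with a hole of only 14 mm diameter at its centre: too small, only the tip of the gauge's nose enters. Origin at the centre of its underside, z up.
- scrap_tray: Open red steel tray, fixed to the bench, 210 (x) x 180 (y) mm outside, 40 mm high, walls 4 mm, floor 4 mm thick. Origin at the centre of its underside, z up.
Not all that is in view belongs to the job. What is shaped like the gauge but blue or orange is not meant.

How it is judged:
By the outcome, as a careful person would: the job done as asked, in the order asked, and still so for the second after the job is handed in, with the robot touching nothing.
It also fails if it takes over 51 s, if anything falls off the work surface, if the arm or the gripper's body presses on something with over 40 N, if the wrist force passes 120 N, or if a joint passes its speed limit or range.

## Working session

There is one attempt and no reset: what is moved stays moved. The work goes in short steps, Python scripts to look and compute and a tool call to move; the robot and the scene stay as the last step left them, time stands still between calls to the robot, and variables do not carry over. Pictures are saved under pics/ and viewed, at most 10 in all, crops included, and the job is handed in when it is done.

Besides the shell and the picture viewer there is one more tool, called after "Request:" as name(argument=value, ...) on one line, values as JSON. jog_arm: Moves the arm, as the interface text tells. Its arguments: {"type":"object","properties":{"moves":{"type":"array","items":{"type":"object","properties":{"fingers":{"type":"number"},"slide":{"type":"array","items":{"type":"number"}},"angular":{"type":"array","items":{"type":"number"}}}}},"squeeze":{"type":"number"}},"required":["moves"]}

```bash
mkdir -p pics; cat > h.py <<'E'
from workcell import *
import numpy as np, cv2
from scipy.spatial.transform import Rotation as R
def rot(q): return R.from_quat([q[1],q[2],q[3],q[0]]).as_matrix()
def save(p,n,crop=None,s=1):
    im=p["color"][:,:,::-1]
    if crop: x0,y0,x1,y1=crop; im=im[y0:y1,x0:x1]
    cv2.imwrite("pics/"+n,cv2.resize(im,None,fx=s,fy=s,interpolation=cv2.INTER_CUBIC))
def ray(p,uv,st=None):
    f=210/np.tan(np.radians(p["fovy"])/2); d=np.array([uv[0]-p["cx"],uv[1]-p["cy"]],float)
    if "tool_from_camera" in p:
        r=np.hypot(*d); a=r/f; c=np.r_[d/max(r,1e-9)*np.sin(a),np.cos(a)]
        T=np.eye(4);T[:3,:3]=rot(st["orientation"]);T[:3,3]=st["tcp_pos"];M=T@p["tool_from_camera"]
    else: c=np.r_[d/f,1]; M=p["world_from_camera"]
    return M[:3,3],M[:3,:3]@c
def at(p,uv,z,st=None):
    o,d=ray(p,uv,st); return (o+d*(z-o[2])/d[2]).round(4)
def px(p,X,st=None):
    f=210/np.tan(np.radians(p["fovy"])/2)
    if "tool_from_camera" in p:
        T=np.eye(4);T[:3,:3]=rot(st["orientation"]);T[:3,3]=st["tcp_pos"];M=T@p["tool_from_camera"]
    else: M=p["world_from_camera"]
    c=M[:3,:3].T@(np.array(X)-M[:3,3])
    if "tool_from_camera" in p:
        a=np.arctan2(np.hypot(c[0],c[1]),c[2]); u=c[:2]/np.hypot(c[0],c[1])*a*f
    else: u=c[:2]/c[2]*f
    return u+[p["cx"],p["cy"]]
E
python3 - <<'E'
from h import *
st=get_state(); print(st)
for n in ("top","side"):
    p=read_camera(n); save(p,n+".png")
    print(n,p["fovy"],p["world_from_camera"][:3,3])
    for t,z in (("gauge",.07),("good_block",.045),("tight_block",.045),("scrap_tray",.004)):
        for d in look_for(t,p)[:4]: print(t,d["p"],np.round(d["point"]),at(p,d["point"],z))
        for d in tip_of(t,p)[:3]: print(" tip",t,d["p"],np.round(d["point"]),at(p,d["point"],.022 if t=="gauge" else 0))
E
cd pics; python3 -c "
import cv2,numpy as np
cv2.imwrite('a.png',cv2.resize(np.vstack([cv2.imread('top.png'),cv2.imread('side.png')]),None,fx=.7,fy=.7))"
```

```text
{'clock': 0.0, 'joint_pos': array([ 1.07442089e+00,  3.13994601e-01,  4.49923873e-02,  1.30360457e+00,
       -2.74287067e-05,  1.43121343e+00]), 'qvel': array([-0.00054541,  0.00034655, -0.00030356, -0.00010609,  0.0012064 ,
       -0.00034646]), 'tau': array([-1.77480988e-04, -4.80624139e+01,  2.98535961e+01,  1.93400227e-02,
       -1.96707265e-04, -5.10401236e-06]), 'tcp_pos': array([0.2006033 , 0.53835172, 0.24141764]), 'orientation': array([-2.69990722e-04,  1.77451436e-01,  9.84129142e-01, -8.64136320e-04]), 'wrist_force': array([-0.39072607, -0.56142344,  0.01154797]), 'ft_torque': array([-0.02452686, -0.00026523,  0.03387598]), 'grip_force': 0.0, 'finger_gap': 0.08574911003056435}
top 49.09357835143765 [4.53057189e-01 7.33354827e-04 1.05813762e+00]
gauge 0.79 [176. 215.] [0.5083 0.1909 0.07  ]
gauge 0.71 [132. 148.] [0.6546 0.2879 0.07  ]
gauge 0.6 [115. 194.] [0.5546 0.3209 0.07  ]
 tip gauge 0.8 [140. 154.] [0.6505 0.2812 0.022 ]
 tip gauge 0.6 [124. 198.] [0.5508 0.317  0.022 ]
 tip gauge 0.52 [179. 214.] [0.5141 0.1919 0.022 ]
good_block 0.65 [274. 160.] [ 0.6317 -0.0227
[... 323 characters left out ...]
76 0.88891399 0.64264037]
gauge 0.81 [234. 292.] [0.5575 0.3086 0.07  ]
gauge 0.67 [178. 279.] [0.6581 0.2957 0.07  ]
gauge 0.6 [275. 262.] [0.5071 0.2238 0.07  ]
 tip gauge 0.78 [235. 315.] [0.5578 0.3148 0.022 ]
 tip gauge 0.73 [186. 306.] [0.6457 0.3106 0.022 ]
 tip gauge 0.6 [274. 284.] [0.5096 0.2272 0.022 ]
good_block 0.87 [246. 201.] [0.6161 0.0066 0.045 ]
 tip good_block 0.76 [245. 212.] [ 0.6264 -0.0157  0.    ]
tight_block 0.61 [322. 232.] [0.4419 0.0906 0.045 ]
 tip tight_block 0.73 [320. 244.] [0.4478 0.0692 0.    ]
scrap_tray 0.61 [312. 151.] [ 0.5209 -0.3208  0.004 ]
scrap_tray 0.25 [246. 202.] [ 0.6323 -0.0469  0.004 ]
 tip scrap_tray 0.67 [314. 155.] [ 0.5125 -0.3085  0.    ]
```

View pics/top.png

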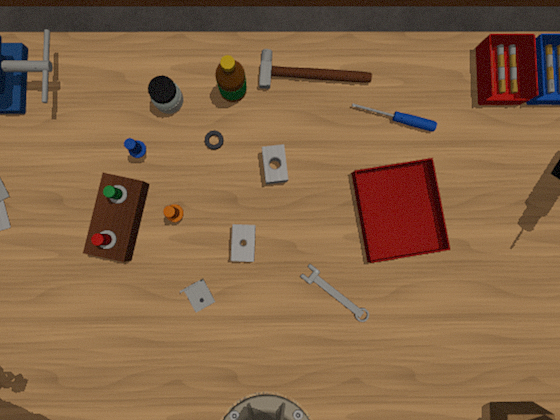

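View pics/side.png

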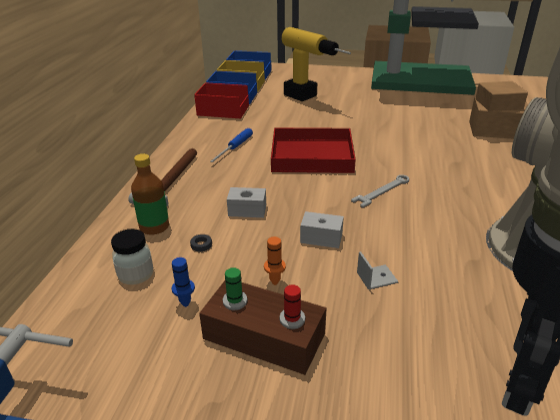

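```bash
python3 - <<'E'
from h import *
st=get_state(); print(rot(st["orientation"]).round(3))
p=read_camera("top"); save(p,"crop.png",(75,120,295,275),3.5)
q=read_camera("side")
hsv=cv2.cvtColor(p["color"],cv2.COLOR_RGB2HSV)
m=cv2.inRange(hsv,(45,100,40),(80,255,255)); m[:, 150:]=0
ys,xs=np.nonzero(m); print("green",xs.min(),xs.max(),ys.min(),ys.max(),xs.mean(),ys.mean(),at(p,(xs.mean(),ys.mean()),.1))
h2=cv2.cvtColor(q["color"],cv2.COLOR_RGB2HSV); m=cv2.inRange(h2,(45,100,40),(80,255,255)); m[:,:215]=0; m[:,250:]=0; m[:260]=0
m[310:]=0
ys,xs=np.nonzero(m); print("side green",xs.min(),xs.max(),ys.min(),ys.max(),xs.mean(),ys.mean())
o1,d1=ray(q,(xs.mean(),ys.mean()))
print(at(q,(xs.mean(),ys.mean()),.095))
for name,c in (("good",(274,162)),("tight",(242,242))):
    m=cv2.inRange(hsv,(0,0,110),(180,50,255)); w=np.zeros_like(m); cv2.rectangle(w,(c[0]-30,c[1]-30),(c[0]+30,c[1]+30),255,-1)
    m&=w; cs,_=cv2.findContours(m,cv2.RETR_EXTERNAL,cv2.CHAIN_APPROX_NONE); k=max(cs,key=cv2.contourArea)
    b=cv2.boxPoints(cv2.minAreaRect(k)); B=np.array([at(p,x,.045)[:2] for x in b]); e=B[1]-B[0];g=B[2]-B[1]
    l=e if np.hypot(*e)>np.hypot(*g) else g
    print(name,B.mean(0),np.hypot(*e),np.hypot(*g),"long-axis deg",np.degrees(np.arctan2(l[1],l[0])))
m=cv2.inRange(hsv,(0,150,60),(8,255,255))|cv2.inRange(hsv,(172,150,60),(180,255,255)); m[:,:330]=0;m[:,470:]=0;m[:120]=0
k=max(cv2.findContours(m,cv2.RETR_EXTERNAL,cv2.CHAIN_APPROX_NONE)[0],key=cv2.contourArea)
b=cv2.boxPoints(cv2.minAreaRect(k)); print("tray",np.array([at(p,x,.04)[:2] for x in b]),np.mean([at(p,x,.04)[:2] for x in b],0))
E
```

```text
[[-0.937  0.349  0.   ]
 [ 0.349  0.937  0.   ]
 [-0.     0.    -1.   ]]
green 103 121 185 198 110.76129032258065 191.75483870967741 [0.5565 0.3207 0.1   ]
side green 225 241 268 302 233.23413566739606 284.31509846827134
[0.555  0.3185 0.095 ]
good [ 0.62505 -0.0225 ] 0.05077991729020442 0.08010717820520206 long-axis deg -173.54922927459577
tight [0.44895  0.048925] 0.050601581002968674 0.08090098886911089 long-axis deg 179.7167104444032
tray [[ 0.6086 -0.2001]
 [ 0.6397 -0.3799]
 [ 0.4308 -0.4094]
 [ 0.4011 -0.2322]] [ 0.52005 -0.3054 ]
```

View pics/crop.png

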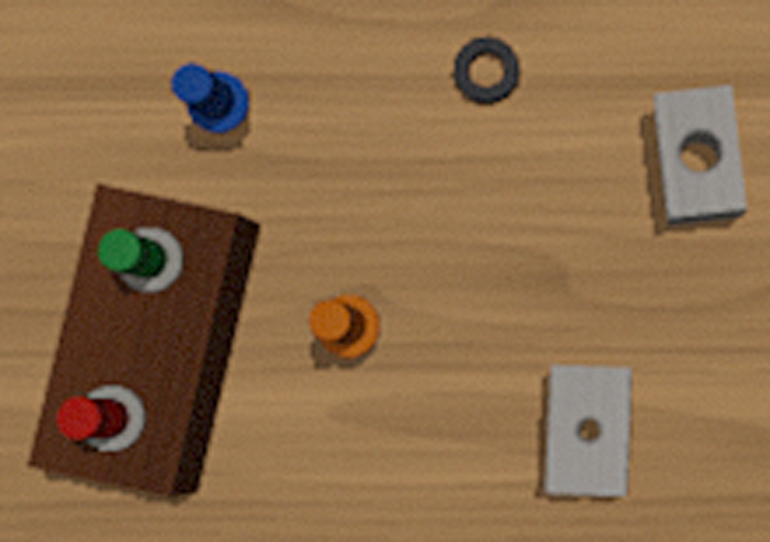

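Candidates in the top view: green (109,191), red (103,240), blue (131,143), orange (172,212). The green one hangs in the stand, so that is the gauge. The larger hole is in the block at (275,162), which is good_block. The small hole is in the block at (243,242), which is tight_block.

Request:
jog_arm(moves=[{"slide":[-41,-8,0],"angular":[0,0,-5],"fingers":0},{"slide":[-82,-16,0],"angular":[0,0,-10]},{"slide":[-123,-24,0],"angular":[0,0,-15]},{"slide":[-164,-32,0],"angular":[0,0,-20.4]},{"slide":[-205,-41,0],"angular":[0,0,-20.4]},{"slide":[-246,-49,0],"angular":[0,0,-20.4]},{"slide":[-287,-57,0],"angular":[0,0,-20.4]},{"slide":[-328,-65,0],"angular":[0,0,-20.4]},{"slide":[-369,-73,0],"angular":[0,0,-20.4]},{"slide":[-390,-81,0],"angular":[0,0,-20.4]}])

```text
schema error: expected keys fingers, slide, angular
```

```bash
cat >> h.py <<'E'
def wrist():
    st=get_state(); return st,read_camera("wrist")
def cent(m,st,p,z):
    k=max(cv2.findContours(m,cv2.RETR_EXTERNAL,cv2.CHAIN_APPROX_NONE)[0],key=cv2.contourArea); M=cv2.moments(k)
    c=(M["m10"]/M["m00"],M["m01"]/M["m00"]); return np.round(c,1),cv2.contourArea(k),at(p,c,z,st),k
E
python3 - <<'E'
from h import *
st,p=wrist(); print(st["tcp_pos"],rot(st["orientation"]).round(3),st["clock"]); save(p,"w1.png")
print(p["tool_from_camera"].round(3))
for d in look_for("gauge",p)[:4]: print(d["p"],np.round(d["point"]),at(p,d["point"],.1,st))
print(px(p,[.556,.3195,.122],st))
E
```

```text
[0.20085358 0.53881272 0.24233916] [[-0.937  0.349  0.   ]
 [ 0.349  0.937  0.   ]
 [-0.     0.    -1.   ]] 1.0
[[-0.001 -0.963 -0.268  0.069]
 [ 1.    -0.001  0.     0.001]
 [-0.    -0.268  0.963 -0.132]
 [ 0.     0.     0.     1.   ]]
[222.8886415  475.92133528]
```

View pics/w1.png

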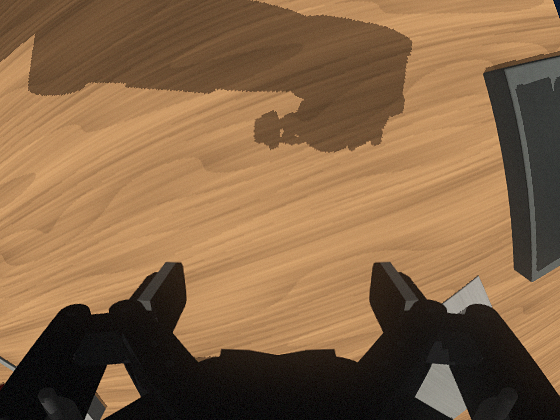

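The picture shows only the starting view, because every row needs all three keys.

Request:
jog_arm(moves=[{"fingers":0,"slide":[-41,-8,0],"angular":[0,0,-5]},{"fingers":0,"slide":[-82,-16,0],"angular":[0,0,-10]},{"fingers":0,"slide":[-123,-24,0],"angular":[0,0,-15]},{"fingers":0,"slide":[-164,-32,0],"angular":[0,0,-20.4]},{"fingers":0,"slide":[-205,-41,0],"angular":[0,0,-20.4]},{"fingers":0,"slide":[-246,-49,0],"angular":[0,0,-20.4]},{"fingers":0,"slide":[-287,-57,0],"angular":[0,0,-20.4]},{"fingers":0,"slide":[-328,-65,0],"angular":[0,0,-20.4]},{"fingers":0,"slide":[-369,-73,0],"angular":[0,0,-20.4]},{"fingers":0,"slide":[-380,-81,0],"angular":[0,0,-20.4]}])

```text
clock: 1.93
tcp_pos: [0.5336, 0.3272, 0.2415]
orientation: [0.001, 0.003, 1.0, -0.0]
wrist_force: [0.3, 0.8, -0.4]
finger_gap: 0.0858
grip_force: 0.0
```

```bash

python3 - <<'E'
from h import *
st,p=wrist(); print(st["tcp_pos"],rot(st["orientation"]).round(3),st["clock"]); save(p,"w2.png")
print(px(p,[.556,.3195,.122],st),px(p,[.556,.3195,.066],st))
h=cv2.cvtColor(p["color"],cv2.COLOR_RGB2HSV); m=cv2.inRange(h,(45,100,40),(80,255,255))
ys,xs=np.nonzero(m); print(xs.min(),xs.max(),ys.min(),ys.max()); print(cent(m,st,p,.1)[:3])
E
```

```text
[0.53363299 0.32723441 0.24154895] [[-1.     0.005  0.002]
 [ 0.005  1.    -0.   ]
 [-0.002 -0.    -1.   ]] 1.9333
[266.95722478 237.87569839] [268.68310051 218.37763877]
104 281 206 396
(array([267.3, 233.3]), 664.5, array([0.5597, 0.3191, 0.1   ]))
```

View pics/w2.png

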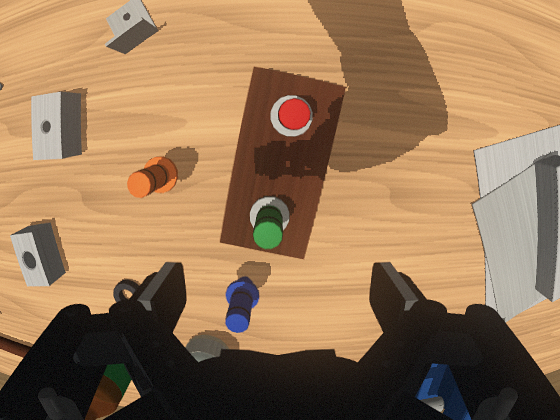

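The green handle's top is at (267,236) in the wrist view, within 2 px of the prediction. Descending.

Request:
jog_arm(moves=[{"fingers":0,"slide":[-23,-7.5,20],"angular":[0,0,0]},{"fingers":0,"slide":[-23,-7.5,55],"angular":[0,0,0]},{"fingers":0,"slide":[-23,-7.5,90],"angular":[0,0,0]},{"fingers":0,"slide":[-23,-7.5,125],"angular":[0,0,0]},{"fingers":0,"slide":[-23,-7.5,150],"angular":[0,0,0]},{"fingers":0,"slide":[-23,-7.5,152],"angular":[0,0,0]},{"fingers":0,"slide":[-23,-7.5,152],"angular":[0,0,0]}])

```text
clock: 2.57
tcp_pos: [0.5496, 0.3225, 0.0888]
orientation: [-0.002, 0.0, 1.0, -0.001]
wrist_force: [-0.2, -0.0, 0.7]
finger_gap: 0.0856
grip_force: 0.0
```

Request:
jog_arm(moves=[{"fingers":1,"slide":[0,0,0],"angular":[0,0,0]},{"fingers":1,"slide":[0,0,0],"angular":[0,0,0]},{"fingers":1,"slide":[0,0,0],"angular":[0,0,0]},{"fingers":1,"slide":[0,0,0],"angular":[0,0,0]},{"fingers":1,"slide":[0,0,0],"angular":[0,0,0]},{"fingers":1,"slide":[0,0,0],"angular":[0,0,0]},{"fingers":1,"slide":[0,0,0],"angular":[0,0,0]},{"fingers":1,"slide":[0,0,0],"angular":[0,0,0]}], squeeze=50)

```text
clock: 3.23
tcp_pos: [0.5523, 0.3228, 0.0918]
orientation: [0.001, 0.0, 1.0, 0.0]
wrist_force: [-0.6, -0.6, 5.9]
finger_gap: 0.0241
grip_force: 48.7
```

Request:
jog_arm(moves=[{"fingers":1,"slide":[0,0,-15],"angular":[0,0,0]},{"fingers":1,"slide":[0,0,-35],"angular":[0,0,0]},{"fingers":1,"slide":[0,0,-60],"angular":[0,0,0]},{"fingers":1,"slide":[0,0,-80],"angular":[0,0,0]},{"fingers":1,"slide":[0,0,-90],"angular":[0,0,0]},{"fingers":1,"slide":[0,0,-90],"angular":[0,0,0]}])

```text
clock: 3.73
tcp_pos: [0.553, 0.3233, 0.1831]
orientation: [0.002, 0.0, 1.0, 0.001]
wrist_force: [-0.3, -0.3, -0.4]
finger_gap: 0.0238
grip_force: 49.1
```

```bash

python3 - <<'E'
from h import *
st,p=wrist(); q=read_camera("side"); print(st["tcp_pos"],rot(st["orientation"]).round(3),st["clock"],st["wrist_force"],st["finger_gap"]); 
im=np.hstack([p["color"],cv2.resize(q["color"][130:340,140:420],None,fx=2,fy=2)])
cv2.imwrite("pics/l1.png",cv2.resize(im[:,:,::-1],(800,300)))
# block top hole seen by wrist
h=cv2.cvtColor(p["color"],cv2.COLOR_RGB2HSV)
for c in ([.625,-.0225,.045],[.449,.049,.045]): print(px(p,c,st))
E
```

```text
[0.5530066  0.32328443 0.18305319] [[-1.     0.001  0.004]
 [ 0.001  1.     0.002]
 [-0.004  0.002 -1.   ]] 3.7333 [-0.3013227  -0.26036378 -0.43747891] 0.02377356653200188
[ -1.19329816 264.15049353]
[ 13.27679114 111.65399814]
```

View pics/l1.png

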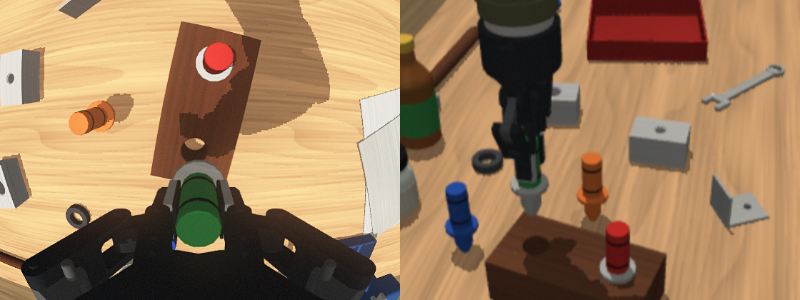

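```bash
cat >> h.py <<'E'
def inhand():
    st,p=wrist(); q=read_camera("side"); Rm=rot(st["orientation"]); t=st["tcp_pos"]
    h=cv2.cvtColor(p["color"],cv2.COLOR_RGB2HSV); m=cv2.inRange(h,(45,100,30),(85,255,255)); m[:230]=0;m[:,:220]=0;m[:,330:]=0
    v=h[:,:,2][m>0]; print("V pct",np.percentile(v,[5,25,50,75,95]))
    th,_=cv2.threshold(v.reshape(-1,1),0,255,cv2.THRESH_OTSU); mm=((m>0)&(h[:,:,2]>th)).astype(np.uint8)*255
    k=cent(mm,st,p,t[2]+.03)[3]; e=cv2.fitEllipse(cv2.convexHull(k)); print("top ellipse",e)
    X=at(p,e[0],t[2]+.0302,st); print("handle top in tool",(Rm.T@(X-t)).round(4))
    g=tip_of("gauge",q); e0=px(q,t+Rm@[0,0,.0698]); print("side exp tip",e0)
    for d in g[:4]: print(d["p"],d["point"])
    return st,p,q
E
python3 - <<'E'
from h import *
st,p,q=inhand()
t=st["tcp_pos"]
e0=px(q,t+[.004,-.003,-.07]); x,y=e0.astype(int); print(e0)
im=np.hstack([cv2.resize(p["color"][210:410,180:380],(400,400)),cv2.resize(q["color"][y-60:y+20,x-40:x+40],(400,400))])
cv2.imwrite("pics/l2.png",im[:,:,::-1])
E
```

```text
V pct [ 66.  72.  95. 103. 107.]
top ellipse ((277.3887634277344, 319.812744140625), (50.63580322265625, 62.66548538208008), 88.95291137695312)
handle top in tool [-0.0004  0.0009 -0.0302]
side exp tip [234.14503857 279.28141932]
0.86 [231.4, 281.3]
0.74 [275.5, 282.1]
0.57 [182.2, 304.9]
[232.17692825 277.78268226]
```

View pics/l2.png

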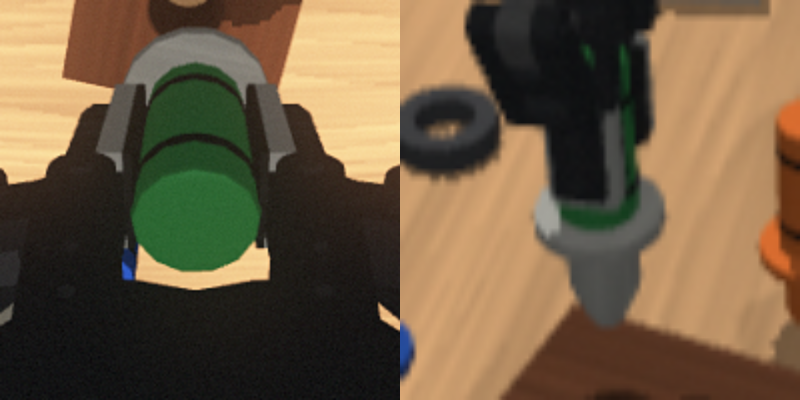

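Request:
jog_arm(moves=[{"fingers":1,"slide":[-8,-20,-10],"angular":[0,0,0]},{"fingers":1,"slide":[-18,-55,-15],"angular":[0,0,0]},{"fingers":1,"slide":[-28,-94,-15],"angular":[0,0,0]},{"fingers":1,"slide":[-38,-133,-15],"angular":[0,0,0]},{"fingers":1,"slide":[-48,-172,-15],"angular":[0,0,0]},{"fingers":1,"slide":[-58,-211,-15],"angular":[0,0,0]},{"fingers":1,"slide":[-68,-245,-15],"angular":[0,0,0]},{"fingers":1,"slide":[-72,-265,-15],"angular":[0,0,0]},{"fingers":1,"slide":[-72,-268,-15],"angular":[0,0,0]},{"fingers":1,"slide":[-72,-268,-15],"angular":[0,0,0]}])

```text
clock: 4.82
tcp_pos: [0.623, 0.053, 0.1938]
orientation: [-0.001, 0.002, 1.0, 0.0]
wrist_force: [-0.5, 0.7, -2.0]
finger_gap: 0.024
grip_force: 49.3
```

```bash

python3 - <<'E'
from h import *
st,p,q=inhand(); t=st["tcp_pos"]; print(t,rot(st["orientation"]).round(3),st["clock"])
Rm=rot(st["orientation"])
for X in ([0,0,-.0302],[.0125,0,-.0302],[0,-.0125,-.0302],[0,.0125,-.0302],[.02,0,.0258],[.02,0,.0318]): print("pred",X,px(p,t+Rm@X,st).round(1))
print("hole pred",px(p,[.625,-.0225,.045],st))
h=cv2.cvtColor(p["color"],cv2.COLOR_RGB2HSV); save(p,"w3.png")
for n in ("good_block","tight_block"):
  for d in look_for(n,p)[:2]+tip_of(n,p)[:2]: print(n,d["p"],np.round(d["point"]),at(p,d["point"],.045,st),at(p,d["point"],0,st))
E
```

```text
V pct [54. 60. 67. 85. 88.]
top ellipse ((277.6084289550781, 320.0519714355469), (50.9468879699707, 62.53954315185547), 89.24419403076172)
handle top in tool [-0.0005  0.001  -0.0302]
side exp tip [235.38113002 179.6159316 ]
0.9 [277.6, 283.3]
0.71 [231.9, 181.7]
[0.62298714 0.05297639 0.19381392] [[-1.     0.004 -0.002]
 [ 0.004  1.     0.   ]
 [ 0.002  0.    -1.   ]] 4.8167
pred [0, 0, -0.0302] [274.9 318.9]
pred [0.0125, 0, -0.0302] [274.7 289.9]
pred [0, -0.0125, -0.0302] [241.3 318.5]
pred [0, 0.0125, -0.0302] [308.5 318.5]
pred [0.02, 0, 0.0258] [275.4 222.8]
pred [0.02, 0, 0.0318] [275.5 219.4]
hole pred [193.26324985 206.33359597]
good_block 0.62 [198. 202.] [ 0.6208 -0.0181  0.045 ] [ 0.6315 -0.0297  0.    ]
good_block 0.85 [205. 192.] [ 0.6122 -0.0109  0.045 ] [ 0.6215 -0.0213  0.    ]
tight_block 0.69 [274.  29.] [0.4682 0.0515 0.045 ] [0.4544 0.0511 0.    ]
tight_block 0.84 [275.  22.] [0.4618 0.0532 0.045 ] [0.447 0.053 0.   ]
```

View pics/w3.png

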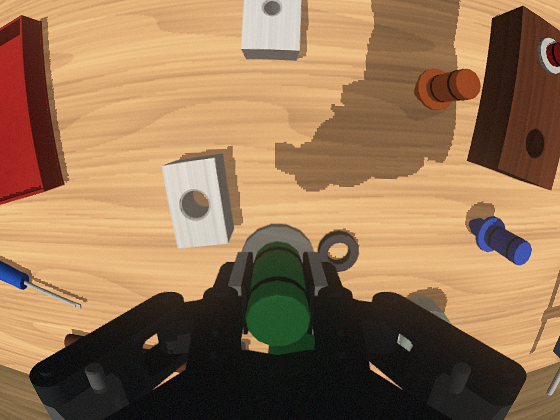

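Request:
jog_arm(moves=[{"fingers":1,"slide":[1,-20,0],"angular":[0,0,0]},{"fingers":1,"slide":[2,-50,0],"angular":[0,0,0]},{"fingers":1,"slide":[2,-72,15],"angular":[0,0,0]},{"fingers":1,"slide":[2,-76,40],"angular":[0,0,0]},{"fingers":1,"slide":[2,-76,58],"angular":[0,0,0]},{"fingers":1,"slide":[2,-76,60],"angular":[0,0,0]},{"fingers":1,"slide":[2,-76,60],"angular":[0,0,0]},{"fingers":1,"slide":[2,-76,60],"angular":[0,0,0]}])

```text
clock: 5.83
tcp_pos: [0.6218, -0.0207, 0.1362]
orientation: [0.0, -0.0, 1.0, -0.0]
wrist_force: [0.6, 0.4, -0.7]
finger_gap: 0.024
grip_force: 49.5
```

```bash

python3 - <<'E'
from h import *
st,p=wrist(); q=read_camera("side"); t=st["tcp_pos"]; print(t,rot(st["orientation"]).round(3),st["clock"])
for d in tip_of("gauge",q)[:4]: print(d["p"],d["point"])
c=px(q,[.6245,-.0225,.045]);print("hole side",c, "tip exp",px(q,t+[.0035,.001,-.074]),"collar bottom exp",px(q,t+[.0035,.001,-.036]))
x,y=c.astype(int)
im=np.hstack([cv2.resize(p["color"][110:410,130:430],(400,400)),cv2.resize(q["color"][y-50:y+30,x-40:x+40],(400,400),interpolation=cv2.INTER_CUBIC)])
cv2.imwrite("pics/l3.png",im[:,:,::-1]); print(x,y)
E
```

```text
[ 0.62181177 -0.02067465  0.13623566] [[-1.    -0.     0.001]
 [-0.     1.    -0.   ]
 [-0.001 -0.    -1.   ]] 5.8333
0.69 [274.5, 282.6]
0.65 [182.1, 303.1]
0.6 [245.0, 186.1]
hole side [245.96732412 193.0909292 ] tip exp [244.89060033 187.04720138] collar bottom exp [243.98848562 171.88502163]
245 193
```

View pics/l3.png

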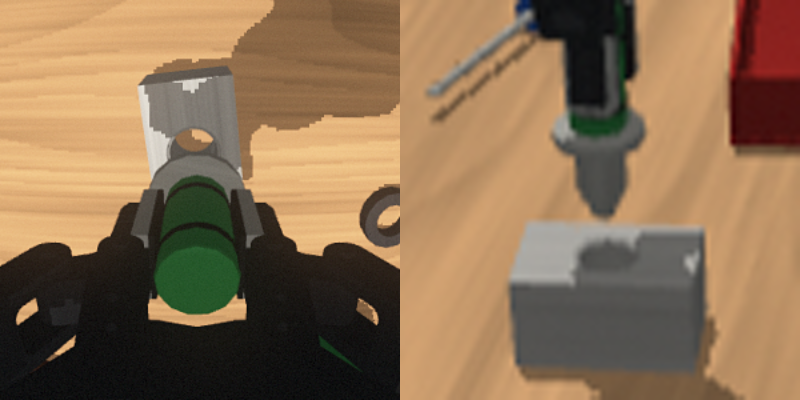

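Both views put the tip about 2 mm off the hole centre, so I correct that and lower in stages.

Request:
jog_arm(moves=[{"fingers":1,"slide":[1,-2.5,0],"angular":[0,0,0]},{"fingers":1,"slide":[1,-2.5,8],"angular":[0,0,0]},{"fingers":1,"slide":[1,-2.5,16],"angular":[0,0,0]},{"fingers":1,"slide":[1,-2.5,22],"angular":[0,0,0]},{"fingers":1,"slide":[1,-2.5,26],"angular":[0,0,0]},{"fingers":1,"slide":[1,-2.5,26],"angular":[0,0,0]}])

```text
clock: 6.48
tcp_pos: [0.6192, -0.0237, 0.1074]
orientation: [-0.001, 0.0, 1.0, 0.0]
wrist_force: [-0.9, 0.7, -1.6]
finger_gap: 0.0234
grip_force: 49.5
```

Request:
jog_arm(moves=[{"fingers":1,"slide":[0,0,3],"angular":[0,0,0]},{"fingers":1,"slide":[0,0,6],"angular":[0,0,0]},{"fingers":1,"slide":[0,0,9],"angular":[0,0,0]},{"fingers":1,"slide":[0,0,12],"angular":[0,0,0]},{"fingers":1,"slide":[0,0,12],"angular":[0,0,0]}])

```text
clock: 6.9
tcp_pos: [0.6203, -0.0238, 0.0967]
orientation: [-0.0, 0.0, 1.0, 0.0]
wrist_force: [-0.1, 1.1, -2.3]
finger_gap: 0.024
grip_force: 49.4
```

Request:
jog_arm(moves=[{"fingers":1,"slide":[0,0,4],"angular":[0,0,0]},{"fingers":1,"slide":[0,0,8],"angular":[0,0,0]},{"fingers":1,"slide":[0,0,11],"angular":[0,0,0]},{"fingers":1,"slide":[0,0,11],"angular":[0,0,0]}])

```text
clock: 7.23
tcp_pos: [0.6203, -0.0237, 0.0855]
orientation: [-0.0, 0.0, 1.0, 0.0]
wrist_force: [0.7, 1.1, -1.5]
finger_gap: 0.0238
grip_force: 49.3
```

Request:
jog_arm(moves=[{"fingers":1,"slide":[0,0,1.5],"angular":[0,0,0]},{"fingers":1,"slide":[0,0,3],"angular":[0,0,0]},{"fingers":1,"slide":[0,0,3],"angular":[0,0,0]}])

```text
clock: 7.48
tcp_pos: [0.6204, -0.0238, 0.0831]
orientation: [0.0, 0.0, 1.0, 0.0]
wrist_force: [1.1, 0.5, -1.6]
finger_gap: 0.0242
grip_force: 49.3
```

```bash

python3 - <<'E'
from h import *
q=read_camera("side"); st=get_state(); print(st["tcp_pos"],st["wrist_force"],st["clock"])
im=cv2.resize(q["color"][143:223,205:285],(400,400),interpolation=cv2.INTER_CUBIC)
cv2.imwrite("pics/l4.png",im[:,:,::-1])
E
```

```text
[ 0.62044626 -0.02380889  0.08319491] [ 0.7323784   1.30261811 -2.30051027] 7.5333
```

View pics/l4.png

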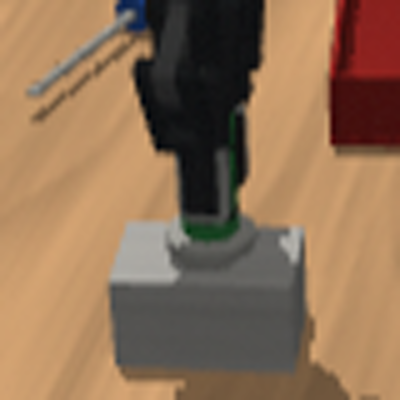

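The gauge is in the hole with the collar nearly down. I press it until it makes contact.

Request:
jog_arm(moves=[{"fingers":1,"slide":[0,0,1],"angular":[0,0,0]},{"fingers":1,"slide":[0,0,2],"angular":[0,0,0]},{"fingers":1,"slide":[0,0,2],"angular":[0,0,0]}])

```text
clock: 7.78
tcp_pos: [0.6205, -0.0239, 0.0812]
orientation: [0.0, 0.0, 1.0, 0.0]
wrist_force: [1.8, -0.3, -0.7]
finger_gap: 0.0238
grip_force: 49.3
```

Request:
jog_arm(moves=[{"fingers":1,"slide":[0,0,1],"angular":[0,0,0]},{"fingers":1,"slide":[0,0,2],"angular":[0,0,0]},{"fingers":1,"slide":[0,0,2],"angular":[0,0,0]}])

```text
clock: 8.03
tcp_pos: [0.6205, -0.0238, 0.0792]
orientation: [0.0, 0.0, 1.0, 0.0]
wrist_force: [1.3, 0.6, -2.4]
finger_gap: 0.0239
grip_force: 49.3
```

Request:
jog_arm(moves=[{"fingers":1,"slide":[0,0,1],"angular":[0,0,0]},{"fingers":1,"slide":[0,0,2],"angular":[0,0,0]},{"fingers":1,"slide":[0,0,2],"angular":[0,0,0]}])

```text
clock: 8.28
tcp_pos: [0.6204, -0.0238, 0.0771]
orientation: [0.0, 0.0, 1.0, 0.0]
wrist_force: [1.3, 0.5, -2.4]
finger_gap: 0.0242
grip_force: 49.3
```

Request:
jog_arm(moves=[{"fingers":1,"slide":[0,0,1],"angular":[0,0,0]},{"fingers":1,"slide":[0,0,1.5],"angular":[0,0,0]},{"fingers":1,"slide":[0,0,1.5],"angular":[0,0,0]}])

```text
clock: 8.53
tcp_pos: [0.6205, -0.0238, 0.0768]
orientation: [0.0, 0.0, 1.0, -0.0]
wrist_force: [-1.3, 0.1, 5.3]
finger_gap: 0.0239
grip_force: 50.1
```

Contact came at TCP z = 0.0768, so the tip is at 7.0 mm, which is exactly home. Releasing and lifting.

Request:
jog_arm(moves=[{"fingers":0.6,"slide":[0,0,-1],"angular":[0,0,0]},{"fingers":0.3,"slide":[0,0,-1],"angular":[0,0,0]},{"fingers":0,"slide":[0,0,-1],"angular":[0,0,0]},{"fingers":0,"slide":[0,0,-1],"angular":[0,0,0]},{"fingers":0,"slide":[0,0,-1],"angular":[0,0,0]},{"fingers":0,"slide":[0,0,-15],"angular":[0,0,0]},{"fingers":0,"slide":[0,0,-45],"angular":[0,0,0]},{"fingers":0,"slide":[0,0,-80],"angular":[0,0,0]},{"fingers":0,"slide":[0,0,-110],"angular":[0,0,0]},{"fingers":0,"slide":[0,0,-120],"angular":[0,0,0]}])

```text
clock: 9.37
tcp_pos: [0.6225, -0.0242, 0.201]
orientation: [0.004, 0.0, 1.0, -0.001]
wrist_force: [0.7, -0.6, 0.5]
finger_gap: 0.0855
grip_force: 0.0
```

```bash

python3 - <<'E'
from h import *
st,p=wrist(); q=read_camera("side"); t=st["tcp_pos"]; print(t,rot(st["orientation"]).round(3),st["clock"],st["finger_gap"])
for d in look_for("gauge",q)[:4]: print("side",d["p"],d["point"])
print("exp handle top side",px(q,[.624,-.023,.107]),"mid",px(q,[.624,-.023,.08]))
for c,n,z in ((q,"s",.08),(p,"w",.107)):
    h=cv2.cvtColor(c["color"],cv2.COLOR_RGB2HSV); m=cv2.inRange(h,(45,100,30),(85,255,255))
    e=px(c,[.624,-.023,z],st).astype(int); w=np.zeros_like(m); cv2.circle(w,tuple(int(v) for v in e),35,255,-1); m&=w
    if m.any(): print(n,e,cent(m,st,c,z)[:3],cv2.minAreaRect(cent(m,st,c,z)[3]))
    if n=="w": print(cv2.boundingRect(cent(m,st,c,z)[3]))
tb=[.449,.049,.045]; print("tight px",px(p,tb,st))
for d in look_for("tight_block",p)[:2]: print(d["p"],d["point"],at(p,d["point"],.045,st))
E
```

```text
[ 0.62245654 -0.02424196  0.20102558] [[-1.     0.001  0.007]
 [ 0.001  1.    -0.001]
 [-0.007 -0.001 -1.   ]] 9.3667 0.08554276641663942
side 0.96 [178.4, 279.1]
side 0.96 [273.5, 260.1]
side 0.83 [245.1, 182.0]
exp handle top side [244.81375488 168.41438803] mid [245.44775178 179.30828457]
s [245 179] (array([246. , 179.4]), 237.0, array([ 0.6227, -0.0226,  0.08  ])) ((245.5, 179.5), (25.0, 11.0), 90.0)
w [277 222] (array([278.1, 218.3]), 769.0, array([ 0.621 , -0.0228,  0.107 ])) ((278.2751770019531, 218.10739135742188), (31.78620147705078, 32.441585540771484), 55.00798034667969)
(262, 201, 33, 34)
tight px [357.80791846  13.62026763]
0.77 [356.6, 32.9] [0.4683 0.0473 0.045 ]
```

Request:
jog_arm(moves=[{"fingers":0,"slide":[15,6,0],"angular":[0,0,0]},{"fingers":0,"slide":[50,21,0],"angular":[0,0,0]},{"fingers":0,"slide":[86,36,0],"angular":[0,0,0]},{"fingers":0,"slide":[122,51,0],"angular":[0,0,0]},{"fingers":0,"slide":[155,65,0],"angular":[0,0,0]},{"fingers":0,"slide":[173,73,0],"angular":[0,0,0]},{"fingers":0,"slide":[173,73,0],"angular":[0,0,0]},{"fingers":0,"slide":[173,73,0],"angular":[0,0,0]}])

```text
clock: 10.23
tcp_pos: [0.4456, 0.0497, 0.1942]
orientation: [-0.001, -0.0, 1.0, 0.0]
wrist_force: [1.1, -0.4, 0.5]
finger_gap: 0.0853
grip_force: 0.0
```

```bash

python3 - <<'E'
from h import *
st,p=wrist(); t=st["tcp_pos"]; Rm=rot(st["orientation"]); print(t,Rm.round(3),st["clock"])
h=cv2.cvtColor(p["color"],cv2.COLOR_RGB2HSV); m=cv2.inRange(h,(0,0,115),(180,60,255)); e=px(p,[.449,.049,.045],st); print(e)
w=np.zeros_like(m); cv2.circle(w,tuple(int(v) for v in e),75,255,-1); m&=w
c=cent(m,st,p,.045); print(c[:3],cv2.boundingRect(c[3]))
B=np.array([at(p,x,.045,st)[:2] for x in c[3][:,0]],np.float32); r=cv2.minAreaRect(B*1000); print(r)
for d in look_for("tight_block",p)[:2]: print(d["p"],d["point"],at(p,d["point"],.035,st))
g=h[:,:,2].copy(); x,y=e.astype(int); s=g[y-20:y+20,x-20:x+20]; k=(s<100).astype(np.uint8)*255
if k.any():
  M=cv2.moments(k,True); u=(x-20+M["m10"]/M["m00"],y-20+M["m01"]/M["m00"]); print("hole",u,M["m00"],at(p,u,.043,st))
E
```

```text
[0.44561151 0.04972391 0.19420791] [[-1.    -0.    -0.003]
 [-0.     1.     0.   ]
 [ 0.003  0.    -1.   ]] 10.2333
[275.36673588 207.19022418]
(array([273.7, 208.8]), 3878.5, array([0.4505, 0.0475, 0.045 ])) (248, 160, 58, 88)
((447.09991455078125, 49.89927673339844), (49.96996307373047, 79.34391021728516), 87.30329895019531)
0.65 [275.3, 201.1] [0.4458 0.0489 0.035 ]
hole (np.float64(276.07142857142856), np.float64(205.46428571428572)) 140.0 [0.4479 0.0496 0.043 ]
```

Request:
jog_arm(moves=[{"fingers":0,"slide":[-2,0,20],"angular":[0,0,1.5]},{"fingers":0,"slide":[-2,0,55],"angular":[0,0,1.5]},{"fingers":0,"slide":[-2,0,90],"angular":[0,0,1.5]},{"fingers":0,"slide":[-2,0,120],"angular":[0,0,1.5]},{"fingers":0,"slide":[-2,0,145],"angular":[0,0,1.5]},{"fingers":0,"slide":[-2,0,162],"angular":[0,0,1.5]},{"fingers":0,"slide":[-2,0,171],"angular":[0,0,1.5]},{"fingers":0,"slide":[-2,0,171],"angular":[0,0,1.5]}])

```text
clock: 11.0
tcp_pos: [0.4483, 0.0489, 0.0223]
orientation: [-0.002, 0.014, 1.0, 0.0]
wrist_force: [-1.0, 0.4, -0.6]
finger_gap: 0.0853
grip_force: 0.0
```

Request:
jog_arm(moves=[{"fingers":1,"slide":[0,0,0],"angular":[0,0,0]},{"fingers":1,"slide":[0,0,0],"angular":[0,0,0]},{"fingers":1,"slide":[0,0,0],"angular":[0,0,0]},{"fingers":1,"slide":[0,0,0],"angular":[0,0,0]},{"fingers":1,"slide":[0,0,0],"angular":[0,0,0]},{"fingers":1,"slide":[0,0,0],"angular":[0,0,0]},{"fingers":1,"slide":[0,0,0],"angular":[0,0,0]}], squeeze=70)

```text
clock: 11.58
tcp_pos: [0.451, 0.049, 0.0263]
orientation: [0.002, 0.014, 1.0, -0.0]
wrist_force: [-1.1, -2.2, 6.7]
finger_gap: 0.0493
grip_force: 73.6
```

Request:
jog_arm(moves=[{"fingers":1,"slide":[0,0,-15],"angular":[0,0,0]},{"fingers":1,"slide":[0,0,-40],"angular":[0,0,0]},{"fingers":1,"slide":[0,0,-75],"angular":[0,0,0]},{"fingers":1,"slide":[0,0,-110],"angular":[0,0,0]},{"fingers":1,"slide":[0,0,-130],"angular":[0,0,0]},{"fingers":1,"slide":[0,0,-130],"angular":[0,0,0]}])

```text
clock: 12.08
tcp_pos: [0.4522, 0.0492, 0.1593]
orientation: [0.004, 0.013, 1.0, -0.0]
wrist_force: [0.4, 0.1, -4.3]
finger_gap: 0.049
grip_force: 74.5
```

Request:
jog_arm(moves=[{"fingers":1,"slide":[-4,-18,0],"angular":[0,0,0]},{"fingers":1,"slide":[-12,-55,0],"angular":[0,0,-2]},{"fingers":1,"slide":[-21,-94,0],"angular":[0,0,-4]},{"fingers":1,"slide":[-30,-134,0],"angular":[0,0,-6]},{"fingers":1,"slide":[-39,-174,0],"angular":[0,0,-8]},{"fingers":1,"slide":[-48,-214,0],"angular":[0,0,-9.5]},{"fingers":1,"slide":[-57,-254,0],"angular":[0,0,-9.5]},{"fingers":1,"slide":[-66,-294,0],"angular":[0,0,-9.5]},{"fingers":1,"slide":[-74,-330,0],"angular":[0,0,-9.5]},{"fingers":1,"slide":[-78,-352,0],"angular":[0,0,-9.5]}])

```text
clock: 12.92
tcp_pos: [0.5176, -0.3083, 0.1522]
orientation: [-0.001, -0.068, 0.998, 0.0]
wrist_force: [1.0, -0.0, -4.2]
finger_gap: 0.0486
grip_force: 74.4
```

Request:
jog_arm(moves=[{"fingers":1,"slide":[0,0,0],"angular":[0,0,0]}])

```text
clock: 13.0
tcp_pos: [0.5178, -0.3096, 0.1521]
orientation: [-0.001, -0.067, 0.998, -0.0]
wrist_force: [0.8, -0.7, -4.9]
finger_gap: 0.0492
grip_force: 74.6
```

```bash

python3 - <<'E'
from h import *
st,p=wrist(); q=read_camera("top"); t=st["tcp_pos"]; Rm=rot(st["orientation"]); print(t,Rm.round(3),st["clock"],st["finger_gap"])
h=cv2.cvtColor(p["color"],cv2.COLOR_RGB2HSV)
m=cv2.inRange(h,(0,130,40),(8,255,255))|cv2.inRange(h,(172,130,40),(180,255,255))
k=max(cv2.findContours(m,cv2.RETR_EXTERNAL,cv2.CHAIN_APPROX_NONE)[0],key=cv2.contourArea)
P=cv2.approxPolyDP(cv2.convexHull(k),12,True)[:,0]
for u in P: print(u,at(p,u,.04,st))
for a in ((1,1),(1,-1),(-1,-1),(-1,1)):
    c,s=np.cos(np.radians(8)),np.sin(np.radians(8)); v=np.array([[c,-s],[s,c]])@(np.array(a)*[.105,.09])+[.52,-.305]; print("exp",v,px(p,[*v,.04],st).round())
E
```

```text
[ 0.51776203 -0.30958449  0.152063  ] [[-0.991 -0.134 -0.001]
 [-0.134  0.991 -0.001]
 [ 0.001 -0.001 -1.   ]] 13.0 0.049214924560468616
[395  83] [ 0.4017 -0.2328  0.04  ]
[384 291] [ 0.5751 -0.2055  0.04  ]
[181 286] [ 0.5932 -0.3833  0.04  ]
[164  87] [ 0.4287 -0.4081  0.04  ]
exp [ 0.61145257 -0.2012627 ] [378. 325.]
exp [ 0.63650373 -0.37951095] [185. 326.]
exp [ 0.42854743 -0.4087373 ] [163.  87.]
exp [ 0.40349627 -0.23048905] [397.  86.]
```

Request:
jog_arm(moves=[{"fingers":1,"slide":[0,3,20],"angular":[0,0,0]},{"fingers":1,"slide":[0,3,50],"angular":[0,0,0]},{"fingers":1,"slide":[0,3,80],"angular":[0,0,0]},{"fingers":1,"slide":[0,3,100],"angular":[0,0,0]},{"fingers":1,"slide":[0,3,110],"angular":[0,0,0]},{"fingers":1,"slide":[0,3,114],"angular":[0,0,0]},{"fingers":1,"slide":[0,3,114],"angular":[0,0,0]}])

```text
clock: 13.68
tcp_pos: [0.5169, -0.3003, 0.0399]
orientation: [-0.001, -0.07, 0.998, 0.001]
wrist_force: [0.1, -0.2, -4.3]
finger_gap: 0.0489
grip_force: 74.5
```

Request:
jog_arm(moves=[{"fingers":1,"slide":[0,0,2],"angular":[0,0,0]},{"fingers":1,"slide":[0,0,4],"angular":[0,0,0]},{"fingers":1,"slide":[0,0,4],"angular":[0,0,0]}])

```text
clock: 13.93
tcp_pos: [0.5183, -0.3022, 0.0379]
orientation: [0.001, -0.069, 0.998, -0.001]
wrist_force: [-0.1, 0.1, -4.5]
finger_gap: 0.0491
grip_force: 74.5
```

Request:
jog_arm(moves=[{"fingers":1,"slide":[0,0,1.5],"angular":[0,0,0]},{"fingers":1,"slide":[0,0,3],"angular":[0,0,0]},{"fingers":1,"slide":[0,0,3],"angular":[0,0,0]}])

```text
clock: 14.18
tcp_pos: [0.5175, -0.3018, 0.0339]
orientation: [0.0, -0.069, 0.998, -0.0]
wrist_force: [-1.1, 0.0, -4.6]
finger_gap: 0.049
grip_force: 74.5
```

Request:
jog_arm(moves=[{"fingers":1,"slide":[0,0,1],"angular":[0,0,0]},{"fingers":1,"slide":[0,0,2],"angular":[0,0,0]},{"fingers":1,"slide":[0,0,2],"angular":[0,0,0]}])

```text
clock: 14.43
tcp_pos: [0.5174, -0.3017, 0.0315]
orientation: [-0.0, -0.069, 0.998, 0.0]
wrist_force: [-0.0, -0.4, -3.9]
finger_gap: 0.049
grip_force: 74.5
```

Request:
jog_arm(moves=[{"fingers":1,"slide":[0,0,1],"angular":[0,0,0]},{"fingers":1,"slide":[0,0,2],"angular":[0,0,0]},{"fingers":1,"slide":[0,0,2],"angular":[0,0,0]}])

```text
clock: 14.68
tcp_pos: [0.5176, -0.3018, 0.0304]
orientation: [0.0, -0.069, 0.998, -0.0]
wrist_force: [-2.8, 0.9, 1.6]
finger_gap: 0.0491
grip_force: 75.3
```

The block touches the tray floor at the expected height. Releasing and retreating upward.

Request:
jog_arm(moves=[{"fingers":0.3,"slide":[0,0,0],"angular":[0,0,0]},{"fingers":0,"slide":[0,0,0],"angular":[0,0,0]},{"fingers":0,"slide":[0,0,0],"angular":[0,0,0]},{"fingers":0,"slide":[0,0,0],"angular":[0,0,0]},{"fingers":0,"slide":[0,0,-15],"angular":[0,0,0]},{"fingers":0,"slide":[0,0,-45],"angular":[0,0,0]},{"fingers":0,"slide":[0,0,-85],"angular":[0,0,0]},{"fingers":0,"slide":[0,0,-120],"angular":[0,0,0]},{"fingers":0,"slide":[0,0,-150],"angular":[0,0,0]},{"fingers":0,"slide":[0,0,-160],"angular":[0,0,0]}])

```text
clock: 15.52
tcp_pos: [0.5195, -0.3032, 0.1955]
orientation: [0.003, -0.069, 0.998, -0.003]
wrist_force: [0.8, -0.8, -0.4]
finger_gap: 0.0852
grip_force: 0.0
```

```bash

python3 - <<'E'
from h import *
st,p=wrist(); q=read_camera("side"); print(st["tcp_pos"],st["clock"],st["finger_gap"],st["wrist_force"])
h=cv2.cvtColor(p["color"],cv2.COLOR_RGB2HSV); m=cv2.inRange(h,(0,0,100),(180,60,255)); e=px(p,[.517,-.302,.049],st)
w=np.zeros_like(m); cv2.circle(w,tuple(int(v) for v in e),70,255,-1); m&=w
k=cent(m,st,p,.049); print(k[:3]); print(cv2.minAreaRect(np.array([at(p,x,.049,st)[:2] for x in k[3][:,0]],np.float32)*1000))
h=cv2.cvtColor(q["color"],cv2.COLOR_RGB2HSV); m=cv2.inRange(h,(45,100,30),(85,255,255)); m[:,:220]=0;m[:,270:]=0;m[:150]=0;m[210:]=0
k=cent(m,st,q,.08); print("gauge",k[:3],cv2.minAreaRect(k[3]))
for d in look_for("good_block",q)[:2]: print(d)
E
```

```text
[ 0.51954206 -0.30322686  0.19551707] 15.5167 0.08523078383645813 [ 0.79498165 -0.78881416 -0.36381237]
(array([280.5, 193.2]), 4997.5, array([ 0.5107, -0.3014,  0.049 ]))
((512.2216186523438, -300.9660949707031), (82.48662567138672, 49.897335052490234), 7.545475959777832)
gauge (array([246. , 179.4]), 237.0, array([ 0.6228, -0.0229,  0.08  ])) ((245.5, 179.5), (25.0, 11.0), 90.0)
{'point': [243.4, 203.2], 'p': 0.79}
{'point': [312.4, 150.5], 'p': 0.65}
```

The tight block lies flat in the tray, with its top face measuring 82 x 50 mm at tray-floor height. The gauge hasn't moved, and the gripper is clear of everything.

```bash
python3 -c "
from workcell import *
print(hand_in())"
```

```text
the job is handed in; nothing more can be done
None
```

The green gauge stands fully home in good_block, tight_block lies flat in the red scrap tray, and the job was handed in at about 15.6 s; no verdict was returned.

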